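# Lock the coffee canister's twist cap

## Task

The roasted coffee is in the bare aluminium canister, the one with the little brass vent flap: turn its cap clockwise until it clicks past its detent and its yellow pointer rests at the red dot, then let go. Leave the copper canister's cap open as it is, and do not bump the green coffee pot.

Things in the scene. Friction and masses are not known exactly. Their poses are not given: they have to be found in the camera images.
- bean_cap (a joint): Turn (rad) of the cap of the aluminium canister. 0 = open notch (pointer at black dot), grows clockwise seen from above; locked notch (red dot) at 1.05, stop at 1.25. A spring detent holds it in either notch: torque peaks at about 0.13 N m near 0.25 rad, is nil at the hump at 0.52; beyond, the spring drives it into the locked notch, where it stays.
- bean_cap_grip (a point): On the cap's upright axis at TCP grip height, 149 mm above the ledge. Canister 120 mm across, screwed down, brass vent on its shoulder (112 mm high). Black cap: disc 76 mm across, its top 24 mm below this point, with a blue grip bar 64 long, 16 thick, 36 high (top 12 mm above this point). Turns with the cap: z up, x along the bar to its yellow-striped end (pointer), y across its thickness.
- spice_cap (a joint): Turn (rad) of the same kind of cap on the copper canister, which has no vent and is otherwise alike; it stands open (near 0) and is to be left so.
- jebena: Green ceramic coffee pot, loose, 0.8 kg, 200 mm high, round belly 128 mm in diameter, thin neck, spout to its +x (reaching 103 mm from its axis) and handle to -x (81 mm); origin at the centre of its foot, z up.

How it is judged:
By the outcome, as a careful person would: the job done as asked, in the order asked, and still so for the second after the job is handed in, with the robot touching nothing.
It also fails if it takes over 32 s, if anything falls off the work surface, if the arm or the gripper's body presses on something with over 40 N, if the wrist force passes 120 N, or if a joint passes its speed limit or range.

## Robot

A 6-joint arm with a two-finger parallel gripper is mounted at the origin on the work surface. World frame = base frame: x ahead of the robot, y to its left, z up, the work surface at z = 0. Lengths are in mm, angles in rad, forces in N, time in s.
With the tool pointing down it reaches from about 275 to 750 mm from the base axis. Payload 10.2 kg.
Tool frame: the origin (TCP) lies between the finger pads, 19 mm behind the fingertips; this is the grasp point; z points along the fingers, y is the line along which they close (so a half turn about z gives the same grasp; the last joint's range is limited). The gripper opens to 85 mm and grips with 20 to 120 N. Pads are 22 mm wide; open, the fingers measure 114 mm over their backs; the gripper's body (76 mm by 85 mm) begins 54 mm behind the grasp point. The pads swing forward as they close: fully open they stand 13 mm farther back than shut.
Start: joints at [-1.424, 0.313, 1.498, -0, 1.331, -0.223], TCP at [189.738, -489.521, 249.994] pointing down, gripper open.
Joint ranges: [-2.94, 2.94], [-0.97, 2.17], [0.19, 2.56], [-1.23, 4.37], [0.02, 3.11], [-2.88, 2.88]. Speed limits (rad/s): [2.39, 2.39, 3.01, 3.14, 3.14, 3.14].

## Interface

Orientations are given as a unit quaternion [w, x, y, z].
In Python, from rig import * gives the robot as it stands.
- The arm moves only by the tool step_arm, never from a script. Its argument "commands" is text: rows parted by semicolons, each of 7 numbers parted by spaces: the opening, from 0 (shut) to 1 (fully open), then the shift along the tool's x, y, z in cm, then the turn, a rotation vector about the tool's x, y, z in rad. In form: hand x y z rx ry rz; .... A call has 1 to 20 rows; each row is the pose to reach, as a shift and turn from the pose commanded when the call began, along the tool's axes at that moment; what a row does not reach only later rows make up. A row lasts 1/12 s, in which the tool goes at most 41.7 mm and 7.16 degrees, less where a joint would pass 70% of its speed; a pose out of reach is approached as far as the arm can. A call with a gripper value outside its range is refused whole. The fingers move at their own pace and stop on an object; "newtons" is the grip in N (left out, the last holds). Time passes only in rows, so rows that repeat a pose let the fingers close. It gives the time, the measured TCP pose, the force, the opening and the grip force at its end, in the units of the state.
- sense(): the state, without advancing time (a new reading comes with each control period).
- capture(name): name is "side" or "top"; returns the picture (480x640x3 uint8, red, green, blue); there is no depth.
- camera_model(name): a dict with "mtx" (3x3 intrinsics, pixels), "k1" (the pictures are not rectified: a ray, as slopes to the right and down, at radius r is drawn at 1 + k1 r^2 times it, then the intrinsics apply), "eye" and "rotation" of the camera in the world. Camera axes: x right, y down, z forward; pixel columns grow to the right and rows downward; lengths in mm; the calibration is good to about 2 mm. A picture is of the moment at which its call begins. camera_model takes no time and is no camera call.
- finish_job(): hands the job in; it is judged then, once.
Trained networks look in the newest picture that a camera, given by its name, has taken for a name from the list of things; names that differ only in an ending like _2 or _b are one class to them, and where a whole thing is asked for, a point or a joint stands for the part that bears it (a point fixed in the world has none). Each returns a list of dicts, best first, with "score" (0 to 1); they miss things now and then, are a little off and sometimes report something else, mostly with a low value. They report only what shows in the picture. A call takes as long as a camera call.
- search_frame(camera, label): "rect" ([centre column, centre row, width, height] in pixels, round what is visible of it).
- trace(camera, label): "mask" (480x640 bool, what is visible of it) and "rect" ([centre column, centre row, width, height] in pixels, round what is visible of it).
- spot_point(camera, label): "xy" ([column, row] in pixels: a listed point, or the origin of a listed thing).
The state is a dict: "time_s": time; "joints": joint angles; "dq": joint speeds; "tau": joint torques, N m; "eef_pos": TCP position; "ee_rot": TCP orientation; "force": force on the tool from outside, world axes, zero at the start; "wrist_torque": the same for the moment, N m; "grip_width": opening from 0.0 (shut) to 1.0 (fully open); "grip_force": force on a finger pad.
Only numpy, scipy, OpenCV 4.12 (cv2) and the standard library are available. Lean on these libraries where they do the work, as an engineer would, in place of code of your own. Each camera call takes 0.05 s, during which the arm holds its last target. There are 200 camera calls.

## Working session

There is one attempt and no reset: what is moved stays moved. The work goes in short steps, Python scripts to look and compute and a tool call to move; the robot and the scene stay as the last step left them, time stands still between calls to the robot, and variables do not carry over. Pictures are saved under pics/ and viewed, at most 10 in all, crops included, and the job is handed in when it is done.

Besides the shell and the picture viewer there is one more tool, called as name(argument=value, ...) on one line, values as JSON. step_arm: Moves the arm, as the interface text tells. Its arguments: {"type":"object","properties":{"commands":{"type":"string"},"newtons":{"type":"number"}},"required":["commands"]}

```bash
mkdir -p pics; python3 - <<'E'
from rig import *
import cv2,numpy as np
for c in ("side","top"):
    im=capture(c); cv2.imwrite(f"pics/{c}0.png",im[:,:,::-1])
    m=camera_model(c); print(c,{k:np.round(v,4).tolist() for k,v in m.items()})
    for l in ("bean_cap_grip","jebena"):
        print(l,[(np.round(d["xy"],1),round(d["score"],2)) for d in spot_point(c,l)])
    for l in ("bean_cap","spice_cap"):
        print(l,[(np.round(d["rect"],1),round(d["score"],2)) for d in search_frame(c,l)])
s=sense();print(s)
E
```

```text
side {'mtx': [[507.5595, 0.0, 314.9478], [0.0, 507.5595, 246.2123], [0.0, 0.0, 1.0]], 'k1': -0.0654, 'eye': [251.9719, 667.9687, 815.2193], 'rotation': [0.0885, -0.2062, 0.8903, -0.3964]}
bean_cap_grip [(array([273.4, 351.7]), 0.88)]
jebena [(array([279.3, 272.4]), 0.63)]
bean_cap [(array([277. , 359.8,  46.3,  54.4]), 0.93)]
spice_cap [(array([379.6, 194.6,  38.9,  32.1]), 0.79)]
top {'mtx': [[501.709, 0.0, 314.7776], [0.0, 501.709, 238.7282], [0.0, 0.0, 1.0]], 'k1': 0.0393, 'eye': [371.06, -7.1042, 1172.6943], 'rotation': [-0.0761, 0.7354, -0.6698, 0.0687]}
bean_cap_grip [(array([194.6, 262.6]), 0.75)]
jebena [(array([334.3, 216.5]), 0.64)]
bean_cap [(array([198.5, 257.4,  34.2,  33.9]), 0.83)]
spice_cap [(array([429.2, 280.8,  34.9,  37.7]), 0.72)]
{'time_s': 0.5, 'joints': array([-1.42442197e+00,  3.12944113e-01,  1.49776815e+00,  9.38396006e-06,
        1.33102040e+00, -2.23374333e-01]), 'dq': array([ 1.86574452e-03, -1.09939099e-03,  7.59789163e-04, -5.39300601e-05,
       -1.27023141e-04, -1.01699509e-03]), 'tau': array([-1.36449187e-03, -4.11930192e+01, -2.59766507e+01, -1.83838370e-04,
        8.69742016e-04, -8.59925763e-06]), 'eef_pos': array([ 189.72527955, -489.49731405,  249.94591133]), 'ee_rot': array([-6.97769614e-05,  9.82959559e-01,  1.83821926e-01,  7.24879027e-06]), 'force': array([ 0.10727565,  0.26916603, -0.16440674]), 'wrist_torque': array([0.03691202, 0.0242136 , 0.02558569]), 'grip_force': 0.0, 'grip_width': 0.9987059044218286}
```

View pics/side0.png

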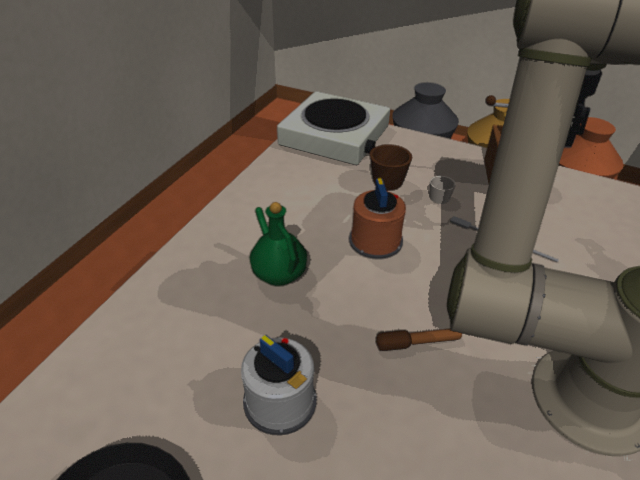

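View pics/top0.png

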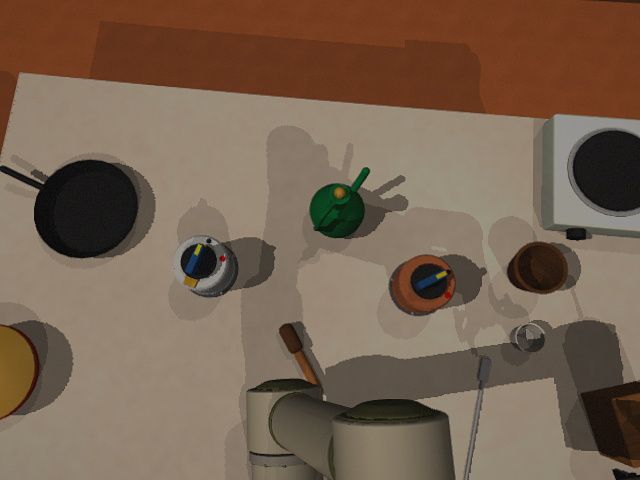

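The aluminium canister with the brass vent is at top (203,265) and side (279,385). Its pointer is near the black dot. The pot is at top (337,210) and the copper canister at top (423,284). Next I'll triangulate the bar and look closer.

```bash
cat > h.py <<'E'
from rig import *
import cv2,numpy as np
from scipy.spatial.transform import Rotation as R
def cam(c):
    m=camera_model(c); w=np.array(m["rotation"])
    return m["mtx"],m["k1"],np.array(m["eye"]),R.from_quat(w[[1,2,3,0]]).as_matrix()
def ray(c,p):
    K,k,e,M=cam(c); d=(np.array(p)-K[:2,2])/K[0,0]; u=d.copy()
    for _ in range(20): u=d/(1+k*(u@u))
    v=M@np.array([*u,1]); return e,v/np.linalg.norm(v)
def tri(a,b):
    (e,u),(f,v)=ray("top",a),ray("side",b)
    s=np.linalg.lstsq(np.c_[u,-v],f-e,rcond=None)[0]
    P,Q=e+s[0]*u,f+s[1]*v
    return (P+Q)/2,np.linalg.norm(P-Q)
def proj(c,X):
    K,k,e,M=cam(c); q=M.T@(np.array(X,float)-e); u=q[:2]/q[2]
    return K[0,0]*u*(1+k*(u@u))+K[:2,2]
def onz(c,p,z):
    e,v=ray(c,p); return e+v*(z-e[2])/v[2]
E
python3 - <<'E'
from h import *
print("grip",tri([194.6,262.6],[273.4,351.7]))
print("jebena",tri([334.3,216.5],[279.3,272.4]))
out=[]
for c,(x,y) in (("top",(205,262)),("side",(278,375))):
    im=cv2.imread(f"pics/{c}0.png"); x0,y0=x-40,y-60 
    cr=im[y0:y0+110,x0:x0+80]; out.append(cv2.resize(cr,None,fx=5,fy=5,interpolation=cv2.INTER_CUBIC)); print(c,x0,y0)
    h=cv2.cvtColor(im,cv2.COLOR_BGR2HSV); w=np.zeros(h.shape[:2],bool); w[y-45:y+30,x-40:x+40]=1
    for n,m in (("blue",(h[...,0]>95)&(h[...,0]<130)&(h[...,1]>110)),("yel",(h[...,0]>24)&(h[...,0]<34)&(h[...,1]>150)),("red",((h[...,0]<6)|(h[...,0]>174))&(h[...,1]>170))):
        r,q=np.nonzero(m&w); print(c,n,len(r),q.mean().round(1) if len(r) else 0,r.mean().round(1) if len(r) else 0)
cv2.imwrite("pics/crop.png",np.hstack(out))
E
```

```text
grip (array([515.33659465, 257.12337668, 149.1610508 ]), np.float64(10.434136187716954))
jebena (array([671.91781715, -24.77518119,   6.97137061]), np.float64(1.214133074939538))
top 165 202
top blue 309 195.1 261.1
top yel 44 197.5 249.0
top red 23 222.0 258.2
side 238 315
side blue 639 277.9 355.7
side yel 50 267.2 340.0
side red 28 284.7 340.5
```

View pics/crop.png

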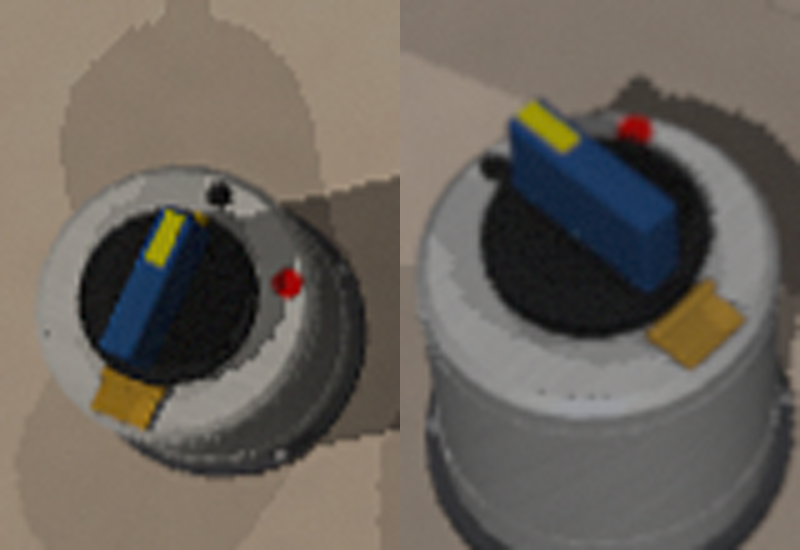

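The crop shows the pointer end at top (200,243.5) and side (262.6,336.6), and the far end at top (187.5,272.5) and side (288.8,357.4). The vent is just beyond the far end, and the red dot lies clockwise of the pointer.

```bash
python3 - <<'E'
from h import *
A,ra=tri([199.8,243.1],[262.2,336.4]);B,rb=tri([187.2,272.2],[288.5,357.2])
print(A,ra,B,rb,np.linalg.norm(A-B))
for c,a,b in (("top",[199.8,243.1],[187.2,272.2]),("side",[262.2,336.4],[288.5,357.2])):
    P,Q=onz(c,a,161),onz(c,b,161); print(c,P,Q,(P+Q)/2,np.linalg.norm(P-Q),np.arctan2(*(P-Q)[[1,0]]))
print("red",onz("top",[222,258.2],112),onz("side",[284.7,340.5],112))
print("blk",onz("top",[209,240.5],112),onz("side",[256.5,348.5],112))
E
```

```text
[548.40877626 247.0649874  160.70533293] 2.951598026004354 [488.55139957 264.40251707 161.91750738] 1.7236465211216183 62.329486171870585
top [549.78960203 247.49808807 161.        ] [487.82306558 264.37842305 161.        ] [518.80633381 255.93825556 161.        ] 64.22458522767568 -0.26595718012155817
side [546.7478284  247.05869875 161.        ] [489.75769061 263.96843921 161.        ] [518.25275951 255.51356898 161.        ] 59.44590084556632 -0.28843889119962585
red [530.19096466 208.08462417 112.        ] [529.73338191 206.02462448 112.        ]
blk [565.94356422 240.96462898 112.        ] [564.53112216 242.04602918 112.        ]
```

The measured heights agree: bar top at 161 mm and axis at (518.5, 255.7). The pointer yaw of −0.275 matches the black dot, and the dots are 1.04 rad apart. To keep joint 6 in range I'll grip with tool x opposite the pointer (yaw 2.867) and move above the cap first.

step_arm(commands="1 57.6 -57.6 3 0 0 -2.497;1 57.6 -57.6 3 0 0 -2.497;1 57.6 -57.6 3 0 0 -2.497;1 57.6 -57.6 3 0 0 -2.497;1 57.6 -57.6 3 0 0 -2.497;1 57.6 -57.6 3 0 0 -2.497;1 57.6 -57.6 3 0 0 -2.497;1 57.6 -57.6 3 0 0 -2.497;1 57.6 -57.6 3 0 0 -2.497;1 57.6 -57.6 3 0 0 -2.497;1 57.6 -57.6 3 0 0 -2.497;1 57.6 -57.6 3 0 0 -2.497;1 57.6 -57.6 3 0 0 -2.497;1 57.6 -57.6 3 0 0 -2.497;1 57.6 -57.6 3 0 0 -2.497;1 57.6 -57.6 3 0 0 -2.497;1 57.6 -57.6 3 0 0 -2.497;1 57.6 -57.6 3 0 0 -2.497;1 57.6 -57.6 3 0 0 -2.497;1 57.6 -57.6 3 0 0 -2.497", newtons=40)

```text
time_s: 2.17
eef_pos: [519.1, 259.3, 219.4]
ee_rot: [-0.0, 0.133, 0.991, 0.0]
force: [0.2, 0.4, 0.5]
grip_width: 1.002
grip_force: 0.0
```

step_arm(commands="1 0 0 0 0 0 0;1 0 0 0 0 0 0;1 0 0 0 0 0 0")

```text
time_s: 2.42
eef_pos: [518.4, 255.2, 219.9]
ee_rot: [-0.0, 0.138, 0.99, -0.0]
force: [0.3, 0.4, -0.2]
grip_width: 0.998
grip_force: 0.0
```

```bash
python3 - <<'E'
from h import *
s=sense(); print(s["time_s"],s["eef_pos"],2*np.arctan2(s["ee_rot"][2],s["ee_rot"][1]),s["joints"])
o=[]
for c,(x,y) in (("top",(205,262)),("side",(278,350))):
    im=capture(c)[:,:,::-1].copy(); o.append(cv2.resize(im[y-70:y+70,x-50:x+50],None,fx=4,fy=4,interpolation=cv2.INTER_CUBIC))
cv2.imwrite("pics/above.png",np.hstack(o))
E
```

```text
2.4167 [518.41026244 255.19555402 219.88940292] 2.8650469407236425 [ 2.54863949e-01  4.52469214e-01  1.37743326e+00 -2.02119435e-04
  1.31218771e+00 -1.03933493e+00]
```

View pics/above.png

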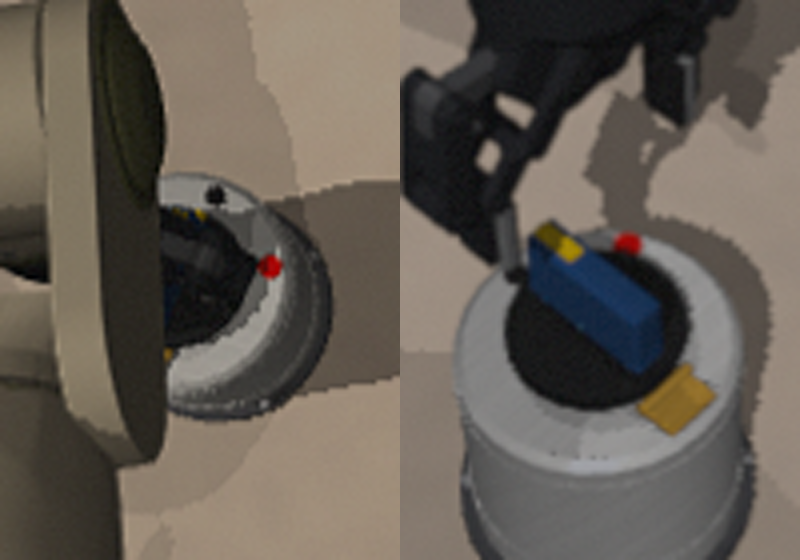

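The jaws straddle the blue bar: one finger is on its near-left side, at side crop (510,240), and the other is behind it. I'll descend 70 mm and close.

step_arm(commands="1 0 0 2.5 0 0 0;1 0 0 4.5 0 0 0;1 0 0 6 0 0 0;1 0 0 7 0 0 0;1 0 0 7 0 0 0;1 0 0 7 0 0 0;0.5 0 0 7 0 0 0;0.3 0 0 7 0 0 0;0.1 0 0 7 0 0 0;0.1 0 0 7 0 0 0;0.1 0 0 7 0 0 0;0.1 0 0 7 0 0 0;0.1 0 0 7 0 0 0;0.1 0 0 7 0 0 0", newtons=40)

```text
time_s: 3.68
eef_pos: [518.5, 254.9, 150.4]
ee_rot: [-0.0, 0.137, 0.991, -0.001]
force: [-1.9, -4.9, 4.9]
grip_width: 0.182
grip_force: 41.0
```

Gripped: 0.182 × 85 ≈ 15.5 mm, which matches the bar. Now I'll turn it clockwise, positive about the downward tool z.

step_arm(commands="0.1 0 0 0 0 0 0.06;0.1 0 0 0 0 0 0.12;0.1 0 0 0 0 0 0.18;0.1 0 0 0 0 0 0.24;0.1 0 0 0 0 0 0.3;0.1 0 0 0 0 0 0.37;0.1 0 0 0 0 0 0.44;0.1 0 0 0 0 0 0.51;0.1 0 0 0 0 0 0.58;0.1 0 0 0 0 0 0.65;0.1 0 0 0 0 0 0.72;0.1 0 0 0 0 0 0.79;0.1 0 0 0 0 0 0.86;0.1 0 0 0 0 0 0.92;0.1 0 0 0 0 0 0.98;0.1 0 0 0 0 0 1.02;0.1 0 0 0 0 0 1.05;0.1 0 0 0 0 0 1.05;0.1 0 0 0 0 0 1.05;0.1 0 0 0 0 0 1.05")

```text
time_s: 5.35
eef_pos: [518.7, 255.1, 150.4]
ee_rot: [0.0, 0.615, 0.789, -0.0]
force: [-1.5, -4.6, 3.0]
grip_width: 0.18
grip_force: 40.9
```

```bash
python3 - <<'E'
from h import *
s=sense(); print(2*np.arctan2(s["ee_rot"][2],s["ee_rot"][1]),s["joints"],s["wrist_torque"],s["force"])
x,y=278,350
im=capture("side")[:,:,::-1].copy(); cv2.imwrite("pics/turned.png",cv2.resize(im[y-70:y+70,x-70:x+70],None,fx=4,fy=4,interpolation=cv2.INTER_CUBIC))
E
```

```text
1.8172924738601708 [ 2.55036888e-01  5.19559083e-01  1.46426460e+00 -1.38420992e-03
  1.15790792e+00  9.09625291e-03] [-0.77263674  0.15827531  0.02856677] [-1.45439081 -4.57308134  2.96609974]
```

View pics/turned.png

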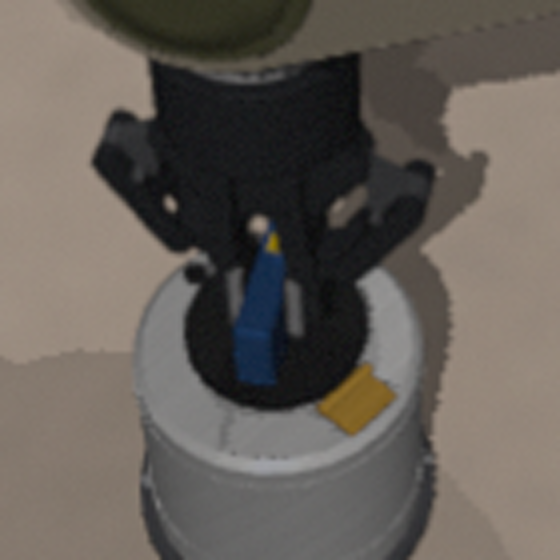

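The bar turned with the gripper and now points away from the side camera, towards the hidden red dot. The vent is at crop (355,400), and the yaw has changed by 1.048. I'll release and lift straight up.

step_arm(commands="0.4 0 0 0 0 0 0;0.7 0 0 0 0 0 0;1 0 0 0 0 0 0;1 0 0 0 0 0 0;1 0 0 0 0 0 0;1 0 0 0 0 0 0;1 0 0 -2 0 0 0;1 0 0 -5 0 0 0;1 0 0 -8 0 0 0;1 0 0 -11 0 0 0;1 0 0 -14 0 0 0;1 0 0 -15 0 0 0;1 0 0 -15 0 0 0;1 0 0 -15 0 0 0")

```text
time_s: 6.57
eef_pos: [518.5, 255.7, 299.1]
ee_rot: [-0.0, 0.615, 0.789, -0.0]
force: [0.4, -0.4, -0.6]
grip_width: 0.997
grip_force: 0.0
```

```bash
python3 - <<'E'
from h import *
s=sense(); print(s["time_s"],s["eef_pos"],s["force"])
im=capture("side")[:,:,::-1].copy(); t=capture("top")
for c in("side","top"): print(c,[(np.round(d["xy"],1),d["score"]) for d in spot_point(c,"jebena")])
x,y=278,350
cv2.imwrite("pics/end.png",np.hstack([cv2.resize(im[y-60:y+60,x-50:x+50],None,fx=4,fy=4,interpolation=cv2.INTER_CUBIC),cv2.resize(im[140:320,220:420],(400,480))[:480]]))
E
```

```text
6.5667 [518.47283651 255.68463684 299.13329618] [ 0.37312574 -0.4301463  -0.5740682 ]
side [(array([279.2, 274.2]), 0.89), (array([272.6, 348. ]), 0.26)]
top [(array([333.7, 214. ]), 0.96)]
```

View pics/end.png

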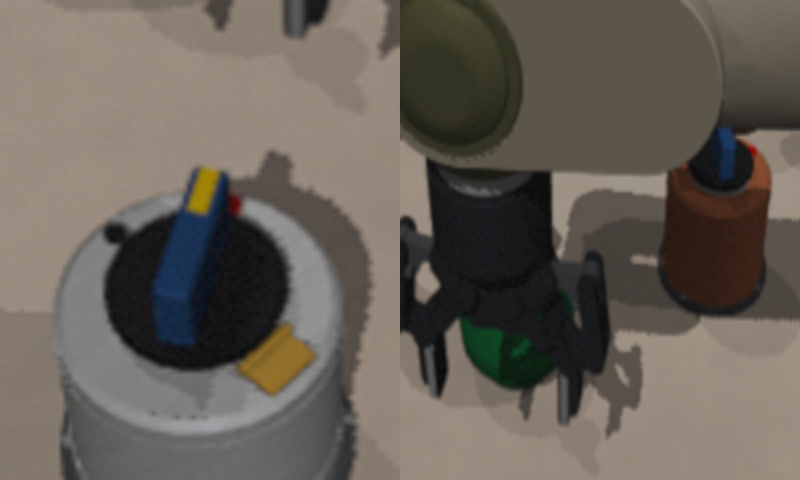

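The pointer, at crop (209,174), sits at the red dot. The pot hasn't moved and the copper cap is unchanged. I'll check the angle numerically and hand in if it agrees.

```bash
python3 - <<'E'
from h import *
P,Q=onz("side",[280,333.3],161),onz("side",[270.8,362],161)
a=np.arctan2(*(P-Q)[[1,0]]); turn=-0.29-a
print(P,Q,turn)
if abs(turn-1.05)<0.12: print(finish_job())
E
```

```text
[524.09112652 228.83708018 161.        ] [509.97947294 283.92656073 161.        ] 1.0300296265241236
the job is handed in; nothing more can be done
None
```

The aluminium canister's cap is turned clockwise past its detent and its pointer rests at the red dot (measured turn 1.03 rad, locked notch at 1.05). The gripper has let go and is clear, the copper cap and green pot look untouched, and the job was handed in at about 6.6 s.

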